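# Change the tanning drum's feed from water to liquor

### The arm

A 7-joint arm with a two-finger parallel gripper is mounted at the origin on the work surface. World frame = base frame: x ahead of the robot, y to its left, z up, the work surface at z = 0. Lengths are in mm, angles in rad, forces in N, time in s.
With the tool pointing down it reaches from about 350 to 900 mm from the base axis. Payload 8.1 kg.
Tool frame: the origin (TCP) lies midway between the tips of the shut fingers; the grasp point (between the pads) lies 19 mm behind it (bot.grip_point_offset is the distance from the TCP to the grasp point, in mm); z points along the fingers, y is the line along which they close (so a half turn about z gives the same grasp; the last joint's range is limited). The gripper opens to 85 mm and grips with 20 to 120 N. Pads are 22 mm wide; open, the fingers measure 114 mm over their backs; the gripper's body (76 mm by 85 mm) begins 54 mm behind the grasp point. The pads swing forward as they close: fully open they stand 13 mm farther back than shut.
Start: joints at [1.042, 0.434, 0.025, 1.573, -0.012, 1.134, -0.075], TCP at [258.135, -569.217, 231.323] pointing down, gripper open.
Joint ranges: [-2.62, 2.62], [-0.44, 2.09], [-1.27, 1.32], [0.08, 2.57], [-1.32, 4.46], [0.12, 2], [-2.74, 2.74]. Speed limits (rad/s): [2.22, 2.22, 3.01, 3.01, 3.14, 3.14, 3.14].

### API

Orientations are given as a 3x3 rotation matrix whose columns are the frame's x, y, z axes.
In Python, from workcell import bot, claw, solve_ik, sensors, imaging gives the robot as it stands. Calls block until the motion is done:
- bot.movep(position, orientation): joint-space move of the TCP to a pose.
- bot.movel(position, orientation=None, velocity=150, f_stop=None): straight line of the TCP; orientation=None keeps the orientation; velocity is the mean speed in mm/s. With f_stop (N) it stops when the force on the tool has changed by that much, and returns True; else False.
- bot.move_joints(angles): joint-space move.
- claw.command_gripper(opening, grasp_force=None): finger opening in mm; grasp_force is the grip in N (None keeps the last); returns when the fingers have stopped.
- bot.dwell(seconds).
- solve_ik(position, orientation): joint angles nearest the present ones, or None.
- sensors.read_state(): the state.
- imaging.snapshot(name): name is "scene" or "side" or "wrist"; returns a dict with "image" (420x560x3 uint8, red, green, blue), "intrinsics" (3x3 intrinsics, pixels), "D" ([k1, k2, p1, p2, k3] as OpenCV has them; the pictures are not rectified), "R" (3x3) and "t" (3): a world point X has camera coordinates R X + t. Camera axes: x right, y down, z forward; pixel columns grow to the right and rows downward; lengths in mm; the calibration is good to about 2 mm. A picture is of the moment at which its call begins. There is no depth.
A pose or a line that the arm cannot do raises bot.PlanningError and nothing moves.
- bot.hand_in(): hands the job in; it is judged then, once.
The state is a dict: "time_s": time; "joints": joint angles; "dq": joint speeds; "joint_efforts": joint torques, N m; "tcp_pos": TCP position; "tool_rot": TCP orientation; "force": force on the tool from outside, world axes, zero at the start; "ft_torque": the same for the moment, N m; "finger_gap": finger opening in mm; "grip_force": force on a finger pad.
Only numpy, scipy, OpenCV 4.12 (cv2) and the standard library are available. Lean on these libraries where they do the work, as an engineer would, in place of code of your own. Each camera call takes 0.05 s, during which the arm holds its last target. There are 200 camera calls.

### The job

The tanning drum has had its water: push the blue lever round until the water valve is fully shut, and only then push the red lever to half open, midway between shut and open, so that the tan liquor runs in slowly. Push each lever round with one finger from the side, without taking it between the fingers. Leave the yellow brine valve shut and do not disturb the things standing around, then take the hand away.

Things in the scene. Friction and masses are not known exactly. Their poses are not given: they have to be found in the camera images.
- water_lever (a joint): turn of the lever of the fresh water valve (blue sleeve): 0 = fully open, lever in line with its branch pipe and pointing back to the robot's side; 1.571 = fully shut, lever square across the pipe; it grows clockwise seen from above, with a hard stop at each end. It stays where it is left; friction of about 0.45 N m, so some 5 N at the middle of the sleeve moves it
- water_pivot (a point): point on the upright turning axis of the blue lever, level with the middle of its sleeve (138 mm above the bench). Fixed. Its x axis runs along the branch pipe away from the robot's side to the header, z up: an open lever points along its -x, a shut one along its +y, a half open one midway between those two
- water_sleeve (a point): middle of the blue vinyl sleeve of the fresh water lever, 85 mm from the turning axis; turns with the lever. The sleeve is a flat bar 66 mm long (52 to 118 mm from the axis), 18 mm wide, 12 mm thick (132 to 144 mm above the bench), along this frame's x axis (+x points to the turning axis). All pipework under the sleeves' sweep ends 100 mm above the bench (steel strap and valve stem, to 138 mm, only within 55 mm of the axis)
- liquor_lever (a joint): turn of the lever of the tan liquor valve (red sleeve): 0 = fully open, lever in line with its branch pipe and pointing back to the robot's side; 1.571 = fully shut, lever square across the pipe; it grows clockwise seen from above, with a hard stop at each end. It stays where it is left; friction of about 0.45 N m, so some 5 N at the middle of the sleeve moves it
- liquor_pivot (a point): point on the upright turning axis of the red lever, level with the middle of its sleeve (138 mm above the bench). Fixed. Its x axis runs along the branch pipe away from the robot's side to the header, z up: an open lever points along its -x, a shut one along its +y, a half open one midway between those two
- liquor_sleeve (a point): middle of the red vinyl sleeve of the tan liquor lever, 85 mm from the turning axis; turns with the lever. The sleeve is a flat bar 66 mm long (52 to 118 mm from the axis), 18 mm wide, 12 mm thick (132 to 144 mm above the bench), along this frame's x axis (+x points to the turning axis). All pipework under the sleeves' sweep ends 100 mm above the bench (steel strap and valve stem, to 138 mm, only within 55 mm of the axis)
- brine_lever (a joint): turn of the lever of the brine valve (yellow sleeve): 0 = fully open, lever in line with its branch pipe and pointing back to the robot's side; 1.571 = fully shut, lever square across the pipe; it grows clockwise seen from above, with a hard stop at each end. It stays where it is left; friction of about 0.45 N m, so some 5 N at the middle of the sleeve moves it
- brine_pivot (a point): point on the upright turning axis of the yellow lever, level with the middle of its sleeve (138 mm above the bench). Fixed. Its x axis runs along the branch pipe away from the robot's side to the header, z up: an open lever points along its -x, a shut one along its +y, a half open one midway between those two
- brine_sleeve (a point): middle of the yellow vinyl sleeve of the brine lever, 85 mm from the turning axis; turns with the lever. The sleeve is a flat bar 66 mm long (52 to 118 mm from the axis), 18 mm wide, 12 mm thick (132 to 144 mm above the bench), along this frame's x axis (+x points to the turning axis). All pipework under the sleeves' sweep ends 100 mm above the bench (steel strap and valve stem, to 138 mm, only within 55 mm of the axis)
- manifold: the fixed 1 inch header pipe, 34 mm thick (fittings 43 mm), 500 mm long, along its y, 75 mm above the bench and 100 mm beyond (+x) the line of the three turning axes; origin on the bench below the middle valve's axis. The three valves stand 150 mm apart along its y, in any order. A pressure gauge 63 mm across rises to 177 mm above the bench at x = 100, y = -200 mm
- jar: loose amber jar with a cap, 54 mm across, 85 mm tall, upright; origin at the centre of its underside. Leave it alone
- bottle: loose white bottle with a blue cap, 68 mm across, 170 mm tall, standing beyond the header; origin at the centre of its underside. Leave it alone
- mug: loose grey mug, 84 mm across, 95 mm tall; origin at the centre of its underside, handle at its +y. Leave it alone
- wrench: loose steel wrench, 200 mm long, lying flat on the bench along its x; origin under its middle. Leave it alone
There are look-alikes about, which are no part of the job. Leave any black, green or purple look-alike of the part that bears water_lever alone.

How it is judged (in metres and radians):
On the way, in this order (a step that is already met when the one before it is completed fails the run):
1. the water valve (blue) is fully shut (value of joint water_lever above 1.48 rad and value of joint liquor_lever above 1.3 rad), for 0.2 s.
2. with the water shut, the liquor valve (red) is half open (value of joint water_lever above 1.48 rad and value of joint liquor_lever between 0.615 and 0.955 rad), for 0.2 s.
At the end, for the whole second after the job is handed in: The blue lever is within 5 degrees of its shut stop, the red lever stands within 10 degrees of half way (45 degrees), the yellow lever is still shut (within 10 degrees), all levers are at rest, and jar, bottle, mug and wrench stand where they stood (within 25 mm, upright) (all of step 2 and value of joint brine_lever above 1.4 rad and velocity of joint water_lever between -0.05 and 0.05 rad/s and velocity of joint liquor_lever between -0.05 and 0.05 rad/s and velocity of joint brine_lever between -0.05 and 0.05 rad/s and distance of each of jar, bottle, mug, wrench from where it was at the start of the episode below 0.025 m and angle between each of jar, bottle, mug, wrench's own z axis and vertical below 0.2 rad); the robot touches nothing.
It fails at once if the liquor valve is opened (by more than 15 degrees) while the water valve is not shut (value of joint liquor_lever below 1.3 rad and value of joint water_lever below 1.44 rad).
It fails at once if the yellow brine lever is moved by more than 10 degrees from shut (value of joint brine_lever below 1.4 rad).
It fails at once if a lever's sleeve is taken between the fingers ((x of the grasp point in the frame of water_sleeve between -0.04 and 0.04 m and y of the grasp point in the frame of water_sleeve between -0.006 and 0.006 m and z of the grasp point in the frame of water_sleeve between -0.014 and 0.014 m) or (x of the grasp point in the frame of liquor_sleeve between -0.04 and 0.04 m and y of the grasp point in the frame of liquor_sleeve between -0.006 and 0.006 m and z of the grasp point in the frame of liquor_sleeve between -0.014 and 0.014 m) or (x of the grasp point in the frame of brine_sleeve between -0.04 and 0.04 m and y of the grasp point in the frame of brine_sleeve between -0.006 and 0.006 m and z of the grasp point in the frame of brine_sleeve between -0.014 and 0.014 m)).
It fails at once if a thing standing around is shoved, lifted or carried (more than 25 mm) or tipped (distance of any of jar, bottle, mug, wrench from where it was at the start of the episode above 0.025 m or angle between any of jar, bottle, mug, wrench's own z axis and vertical above 0.3 rad).
It also fails if it takes over 51 s, if anything falls off the work surface, if the arm or the gripper's body presses on something with over 40 N, if the wrist force passes 120 N, or if a joint passes its speed limit or range.

## Working session

There is one attempt and no reset: what is moved stays moved. The work goes in short steps, each a Python script; the robot and the scene stay as the last script left them, time stands still between calls to the robot, and variables do not carry over. Pictures are saved under pics/ and viewed, at most 10 in all, crops included, and the job is handed in when it is done.

```bash
ls; mkdir -p pics; python3 - <<'E'
from workcell import bot, claw, solve_ik, sensors, imaging
import cv2, numpy as np
for n in ("scene","side"):
    s=imaging.snapshot(n); cv2.imwrite(f"pics/{n}0.png",s["image"][:,:,::-1])
    np.savez(f"{n}0.npz",**s)
    print(n,s["intrinsics"].round(1).tolist(),s["D"],(-s["R"].T@s["t"]).round(0),s["R"].round(2).tolist())
print(sensors.read_state())
E
```

```text
pics
scene [[521.9, 0.0, 283.0], [0.0, 521.9, 207.4], [0.0, 0.0, 1.0]] [-0.00283503  0.          0.          0.          0.        ] [1357.  825. 1167.] [[-0.76, 0.65, 0.02], [0.42, 0.52, -0.75], [-0.49, -0.56, -0.66]]
side [[464.8, 0.0, 277.4], [0.0, 464.8, 213.6], [0.0, 0.0, 1.0]] [-0.0388902  0.         0.         0.         0.       ] [  40.  991. 1034.] [[-0.9, -0.44, -0.02], [-0.26, 0.56, -0.79], [0.36, -0.7, -0.61]]
{'time_s': 0.1, 'joints': array([ 1.04238806,  0.43515169,  0.02498605,  1.57395596, -0.01159343,
        1.13402986, -0.07512579]), 'dq': array([-1.19366623e-03, -8.52587670e-04, -1.94216217e-03, -2.44848787e-03,
       -2.98383675e-03,  1.83213402e-05,  1.12153803e-03]), 'joint_efforts': array([ 2.36478154e-03, -6.71758604e+01,  1.02774661e+00, -3.16906321e+01,
        1.57687382e-02,  7.19304022e-03,  4.64340212e-05]), 'tcp_pos': array([ 257.92517905, -568.81794848,  230.62500336]), 'tool_rot': array([[ 9.10747740e-01,  4.12962542e-01, -7.01602310e-04],
       [ 4.12963115e-01, -9.10746945e-01,  1.21145599e-03],
       [-1.38696217e-04, -1.39306668e-03, -9.99999020e-01]]), 'force': array([-0.62634312, -0.12444087, -1.44439578]), 'ft_torque': array([-0.0068372 , -0.03310817, -0.01905866]), 'grip_force': 0.0, 'finger_gap': 85.72235524974799}
```

View pics/scene0.png

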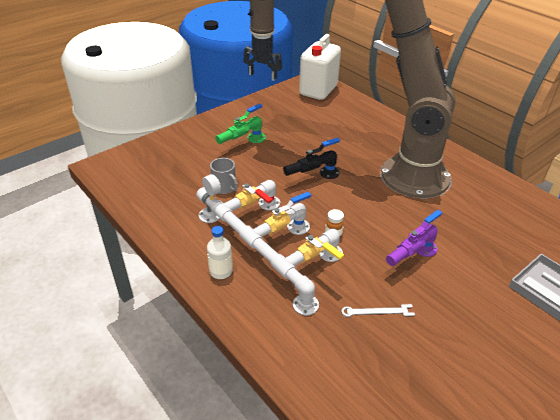

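View pics/side0.png

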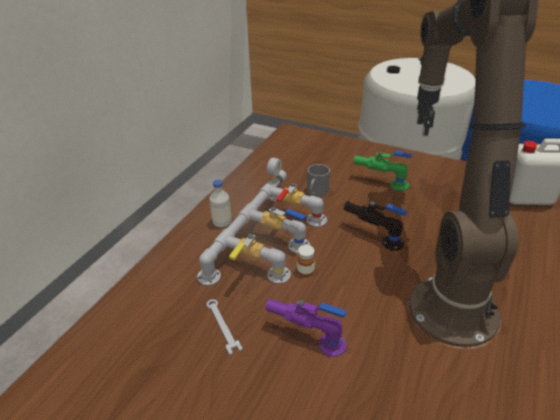

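The scene view shows the manifold with red (264,196), blue (298,201) and yellow (330,250) sleeves. The middle blue lever points to the robot, and red and yellow are shut. The side view shows the same sleeves at (283,196), (293,214) and (238,248). Next I'll locate the sleeves.

```bash
cat > h.py <<'E'
import cv2, numpy as np
SEED={"scene":dict(red=(264,196),blue=(298,200),yellow=(330,250)),"side":dict(red=(283,196),blue=(293,214),yellow=(238,248))}
HSV=dict(red=[((0,140,80),(6,255,255)),((172,140,80),(180,255,255))],blue=[((105,140,60),(125,255,255))],yellow=[((26,140,100),(34,255,255))])
def blobs(img,c,amin=15):
    hsv=cv2.cvtColor(img,cv2.COLOR_RGB2HSV)
    m=sum(cv2.inRange(hsv,np.array(a),np.array(b)) for a,b in HSV[c])
    n,l,st,ce=cv2.connectedComponentsWithStats(m.astype(np.uint8))
    return [(ce[i],st[i,4],np.argwhere(l==i)[:,::-1]) for i in range(1,n) if st[i,4]>=amin]
def ray(s,uv):
    p=cv2.undistortPoints(np.array([[uv]],float),s["intrinsics"],s["D"])[0,0]
    return -s["R"].T@s["t"], s["R"].T@np.array([*p,1])
def onz(s,uv,z):
    o,d=ray(s,uv); return o+d*(z-o[2])/d[2]
def tri(v):  # [(snap,uv)]
    A=0;b=0
    for s,uv in v:
        o,d=ray(s,uv); d=d/np.linalg.norm(d); P=np.eye(3)-np.outer(d,d); A=A+P; b=b+P@o
    return np.linalg.solve(A,b)
E
python3 - <<'E'
from h import *
S={n:dict(np.load(n+"0.npz")) for n in("scene","side")}
for c in("red","blue","yellow"):
    v=[]
    for n in S:
        bl=blobs(S[n]["image"],c)
        b=min(bl,key=lambda b:np.hypot(*(b[0]-SEED[n][c]))); v.append((S[n],b[0]))
        P=np.array([onz(S[n],p,142)[:2] for p in b[2]]); e,V=np.linalg.eigh(np.cov(P.T)); print(c,n,b[0].round(1),b[1],onz(S[n],b[0],141).round(1),"dir",V[:,1].round(3),"len",np.sqrt(12*e[1]).round(0), np.sqrt(12*e[0]).round(0))
    print(c,"tri",tri(v).round(1))
E
```

```text
red scene [264.  195.6] 110 [ 604.9 -125.5  141. ] dir [-0.045  0.999] len 69.0 25.0
red side [281.3 195.4] 66 [ 600.7 -126.6  141. ] dir [-0.049  0.999] len 70.0 18.0
red tri [ 602.3 -129.1  138.2]
blue scene [300.7 197. ] 108 [522.3 -50.5 141. ] dir [-0.992  0.127] len 65.0 24.0
blue side [295.  214.1] 82 [517.8 -54.1 141. ] dir [-0.989  0.148] len 64.0 20.0
blue tri [518.9 -54.8 138.3]
yellow scene [332.8 249.5] 118 [601.  169.7 141. ] dir [-0.047  0.999] len 65.0 19.0
yellow side [236.3 249.9] 79 [600.2 168.3 141. ] dir [-0.038  0.999] len 60.0 16.0
yellow tri [600.3 168.8 140.7]
```

```bash
python3 - <<'E'
from workcell import bot, claw, solve_ik, sensors, imaging
from h import *
R=np.array([[1,0,0],[0,-1,0],[0,0,-1.]])
p=sensors.read_state()["tcp_pos"]
bot.movel([p[0],p[1],330],velocity=250)
claw.command_gripper(0)
bot.movep([530,-60,380],R)
s=imaging.snapshot("wrist"); np.savez("wrist0.npz",**s); cv2.imwrite("pics/wrist0.png",s["image"][:,:,::-1])
st=sensors.read_state(); print(st["time_s"],st["tcp_pos"],st["joints"].round(2),st["finger_gap"],st["force"])
for c in("red","blue","yellow"):
    for b in blobs(s["image"],c,200):
        P=np.array([onz(s,q,144)[:2] for q in b[2]],np.float32); r=cv2.minAreaRect(P)
        e,V=np.linalg.eigh(np.cov(P.T)); print(c,b[0].round(0),b[1],onz(s,b[0],144).round(1),V[:,1].round(3),r)
for x,y,ang in[(510,-100,90),(590,-50,90),(600,20,0),(640,-130,0),(560,-110,45)]:
    a=np.radians(ang);c,d=np.cos(a),np.sin(a)
    q=solve_ik([x,y,117],np.array([[c,d,0],[d,-c,0],[0,0,-1]])); print(ang,None if q is None else np.round(q,2))
E
```

```text
3.5417 [529.96077796 -61.16825339 379.85075117] [ 0.28  0.22 -0.34  1.52  0.07  1.41 -1.63] 0.19024376498666815 [-0.48126241 -0.60838381  0.38265703]
red [336. 114.] 1032 [ 604.5 -129.5  144. ] [-0.003  1.   ] ((604.429443359375, -129.60580444335938), (18.442142486572266, 64.36614990234375), 0.1746876984834671)
blue [269. 186.] 718 [522.6 -52.8 144. ] [-0.99   0.141] ((521.7800903320312, -52.79609298706055), (16.535816192626953, 63.836971282958984), 81.78213500976562)
blue [ 56. 349.] 433 [288.  252.9 144. ] [-0.999  0.049] ((285.18206787109375, 252.55003356933594), (55.353214263916016, 21.890661239624023), 1.2395795583724976)
yellow [280.  92.] 296 [627.9 -65.9 144. ] [0.487 0.873] ((626.2210693359375, -65.04872131347656), (21.940704345703125, 18.90492057800293), 89.91565704345703)
yellow [399.  95.] 366 [ 625.8 -198.5  144. ] [-0.802 -0.598] ((625.2400512695312, -198.398681640625), (23.440061569213867, 20.279949188232422), 4.923274040222168)
yellow [ 75. 119.] 818 [601.7 167.  144. ] [-0.052  0.999] ((601.6834106445312, 167.62017822265625), (16.7647762298584, 64.61566925048828), 2.7592544555664062)
yellow [395. 134.] 336 [ 582.9 -197.7  144. ] [-0.847  0.531] ((583.58447265625, -197.90061950683594), (21.406740188598633, 22.379318237304688), 87.60780334472656)
90 [ 0.47  0.45 -0.51  1.93  0.29  0.83 -0.19]
90 [ 0.36  0.56 -0.53  1.75  0.35  0.92 -0.31]
0 [ 0.11  0.54 -0.34  1.74  0.22  0.9  -1.89]
0 [ 0.29  0.6  -0.27  1.61  0.18  0.96 -1.61]
45 [ 0.37  0.5  -0.37  1.82  0.23  0.87 -0.9 ]
```

View pics/wrist0.png

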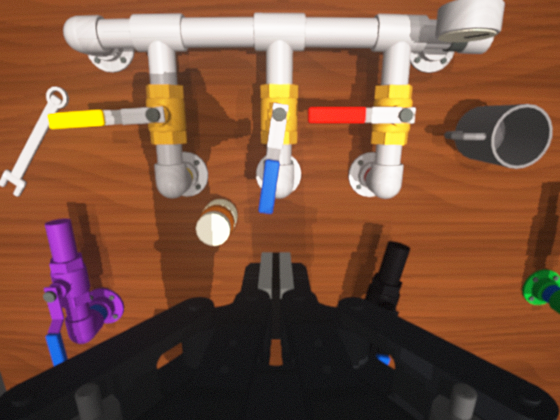

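The wrist view shows the stems at (405,115) red, (279,114) blue and (153,115) yellow. The blue sleeve is at (269,186), roughly 0.15 rad from open. The pipe runs along world x, and the jar beside it is lower than the fingertip. Next I push blue shut.

```bash
cat >> h.py <<'E'
B=np.array([603.,-66.]); RP=np.array([604.,-215.])
def rot(u):
    c,d=u; return np.array([[c,d,0],[d,-c,0],[0,0,-1.]])
def pose(piv,a,r,off,z,side=1):  # side=1: finger behind lever pushing shut; -1: pushing open
    L=np.array([-np.cos(a),np.sin(a)]); u=np.array([np.sin(a),np.cos(a)])
    return [*(piv+r*L-side*u*off),z],rot(u)
E
python3 - <<'E'
from workcell import bot, claw, solve_ik, sensors, imaging
from h import *
p,R=pose(B,.15,85,40,200); bot.movep(p,R)
p,R=pose(B,.15,85,40,117); print("down",bot.movel(p,R,100,f_stop=10))
for i,a in enumerate(np.linspace(.15,1.571,9)):
    p,R=pose(B,a,85,20,117); hit=bot.movel(p,R,100,f_stop=30)
    s=sensors.read_state(); print(round(a,2),hit,s["force"].round(1),s["tcp_pos"].round(1))
    if hit: break
if not hit:
    p,R=pose(B,1.571,85,4,117); print(bot.movel(p,R,40,f_stop=14)); s=sensors.read_state(); print(s["force"].round(1),s["tcp_pos"].round(1))
s=imaging.snapshot("scene"); bl=[b for b in blobs(s["image"],"blue") if np.hypot(*(b[0]-(300,215)))<40]
for b in bl: print(b[0],b[1],onz(s,b[0],141))
cv2.imwrite("pics/scene1.png",cv2.resize(s["image"][120:300,180:400,::-1],None,fx=3,fy=3)); print(sensors.read_state()["time_s"])
E
```

```text
down False
0.15 False [ 0.6 -0.4  0.6] [516.3 -72.7 117.4]
0.33 False [-0.2 -0.5 -0.4] [516.2 -57.8 117.2]
0.51 False [-0.2 -0.8 -0.8] [519.  -42.6 117. ]
0.68 False [ 0.7 -0.  -0.3] [524.5 -28.1 117. ]
0.86 False [0.  0.4 0.6] [532.5 -14.7 117. ]
1.04 False [0.5 0.9 0.1] [542.7  -3.1 117. ]
1.22 False [-0.6 -0.4 -0.2] [554.8   6.6 117. ]
1.39 False [-0.4 -0.3  0.1] [568.4  14.  117.1]
1.57 False [-0.3 -0.7  0.7] [583.1  18.8 117.1]
True
[ 0.6 -0.5 -0.9] [584.4  19.  116.3]
[295.62068966 221.84482759] 116 [606.95273871  22.89219119 141.        ]
9.0083
```

View pics/scene1.png

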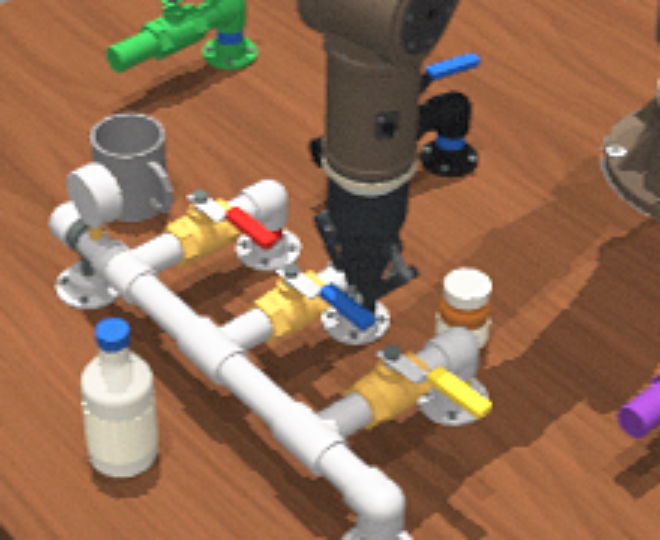

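Blue is square across its pipe, with its sleeve at (116,102)/3 in crop terms. I'll press it once more against the stop, then move to red.

```bash
python3 - <<'E'
from workcell import bot, claw, solve_ik, sensors, imaging
from h import *
p,R=pose(B,1.571,85,8,117); print(bot.movel(p,R,30,f_stop=25)); print("stop at",sensors.read_state()["tcp_pos"].round(1))
p,R=pose(B,1.571,85,45,117); bot.movel(p,R)
p[2]=205; bot.movel(p,R)
s=imaging.snapshot("wrist")
for c in("blue","red"):
    for b in blobs(s["image"],c,300):
        P=np.array([onz(s,q,144)[:2] for q in b[2]],np.float32);e,V=np.linalg.eigh(np.cov(P.T)); print(c,b[1],onz(s,b[0],144).round(1),V[:,1].round(3))
p,R=pose(RP,1.571,80,40,205,-1); bot.movep(p,R)
p[2]=117; print("down",bot.movel(p,R,100,f_stop=10))
for a in np.linspace(1.571,.9,5):
    p,R=pose(RP,a,80,20,117,-1); hit=bot.movel(p,R,100,f_stop=30)
    print(round(a,2),hit,sensors.read_state()["tcp_pos"].round(1))
    if hit: break
s=imaging.snapshot("scene")
for c in("red","blue"):
  for b in blobs(s["image"],c):
    if np.hypot(*(b[0]-(285,205)))<40:
        P=np.array([onz(s,q,142)[:2] for q in b[2]]);e,V=np.linalg.eigh(np.cov(P.T)); print(c,b[0],b[1],onz(s,b[0],141).round(1),V[:,1].round(3))
print(sensors.read_state()["time_s"])
E
```

```text
True
stop at [584.2  18.9 115.4]
blue 2861 [606.1  19.5 144. ] [0.013 1.   ]
red 2940 [ 605.1 -124.7  144. ] [0. 1.]
down False
1.57 False [ 624.3 -135.1  117.8]
1.4 False [ 610.9 -132.9  117.4]
1.24 False [ 596.9 -133.   117.1]
1.07 False [ 583.  -135.5  117. ]
0.9 False [ 569.8 -140.1  116.9]
red [279.48387097 187.38709677] 31 [ 542.9 -126.2  141. ] [-0.99   0.144]
red [269.0625 198.1875] 32 [ 600.4 -106.5  141. ] [-0.869  0.495]
blue [295.95121951 221.80487805] 123 [606.1  23.4 141. ] [-0.  1.]
13.825
```

```bash
cat > look.py <<'E'
from workcell import bot, claw, solve_ik, sensors, imaging
from h import *
def look(a):
    p,R=pose(RP,a,80,50,117,-1); bot.movel(p,R); p[2]=230; bot.movel(p,R)
    p,R=pose(RP,1.571,80,50,300,-1); p[0]=540; bot.movep(p,R)
    s=imaging.snapshot("wrist"); cv2.imwrite("pics/w%d.png"%(100*a),s["image"][:,:,::-1])
    for c in("red","blue","yellow"):
      for b in blobs(s["image"],c,500):
        P=np.array([onz(s,q,144)[:2] for q in b[2]],np.float32);e,V=np.linalg.eigh(np.cov(P.T)); v=V[:,1]*np.sign(V[1,1])
        print(c,b[1],onz(s,b[0],144).round(1),v.round(3),"angle from -x",np.arctan2(v[1],-v[0]).round(3))
    print(sensors.read_state()["time_s"])
E
python3 -c "
from look import *
look(.9)"
```

```text
red 1403 [ 553.1 -148.4  144. ] [-0.625  0.781] angle from -x 0.895
blue 1308 [605.7  16.5 144. ] [-0.  1.] angle from -x 1.57
yellow 505 [ 627.8 -204.3  144. ] [0.226 0.974] angle from -x 1.799
15.725
```

View pics/w90.png

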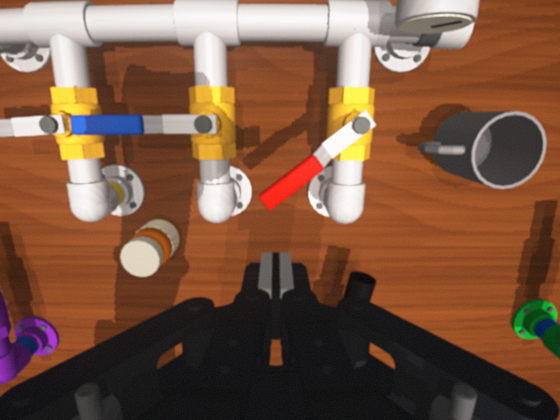

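The wrist view shows red's sleeve at (290,180), turned to about 0.895 rad as commanded, and blue square at (105,125). I'll push red on to 0.785.

```bash
python3 -c "
from look import *
p,R=pose(RP,.9,80,50,230,-1); bot.movep(p,R)
p[2]=117; print(bot.movel(p,R,120,f_stop=10))
for a,o in((.9,23),(.785,20)):
    p,R=pose(RP,a,80,o,117,-1); print(bot.movel(p,R,80,f_stop=30))
look(.785)"
```

```text
False
False
False
red 1376 [ 546.5 -154.5  144. ] [-0.71   0.704] angle from -x 0.781
blue 1306 [605.7  16.4 144. ] [-0.  1.] angle from -x 1.571
20.2083
```

Red is at 0.781 and blue is at its stop. The hand is clear, so I'm handing in.

```bash
python3 -c "
from look import *
bot.dwell(.3); print(bot.hand_in())"
```

```text
the job is handed in; nothing more can be done
None
```

The job is handed in: blue water lever hard against its shut stop, then red liquor lever pushed to half open (about 0.78 rad in the last picture), with the yellow lever and the things around not touched and the hand clear; the judging result was not reported back.

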